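# Load the dressing stick under the spring flap of its holder

### The job

Load the dressing stick into its holder: with one fingertip press down the long side bar of the sprung flap and keep it down, while the other fingertip pushes the stick end-on between the guide rails, under the raised flap, fully home against the end stop. Then draw back so that the flap springs down and clamps the stick. Do not let the flap come down on the stick before it is home, do not pick up or tip the stick, and leave the other things where they are.

Things in the scene. Friction and masses are not known exactly. Their poses are not given: they have to be found in the camera images.
- holder: Fixed stick holder: dark steel base plate 4 mm thick, x = -152 to +60, y = -38 to +40 mm. Origin on the work surface, on the channel's middle line where its straight rails begin; x points along the channel, the pushing direction; z up; y to the side of hinge and bar. Rails 10 mm high above the plate, 23 mm apart from x = 0 to +45 mm, flaring to about 45 mm apart at x = -46 mm.
- stop_face (a point): Middle of the face of the end stop that closes the channel (holder x = +45, y = 0, z = 14 mm; stop's top at z = 23 mm). Axes are the holder's. Hinge posts stand at y = +30 mm, x = 4 to 38 mm, up to z = 38 mm. At x < 0 nothing stands over the channel; the bar beside it is the flap's.
- flap (a joint): Hinge of the steel flap, rad: 0 closed, grows as it rises, hard stop at 0.70. Axis along holder x at y = +30, z = 32 mm. The plate covers the channel from x = +2 to +40 mm. It just clears the stick at 0.31 rad (and rests there on the stick once it is in), by 9 mm at 0.61 rad. A spring closes it: 2 N on the bar's middle starts it, about 6 N holds 0.61 rad. Pressing the bar down opens it.
- flap_rib (a point): Front end of the rib under the flap plate, over the channel's middle, at holder x = +2 mm; moves with the flap. Closed, it hangs to z = 15 mm and bars the way of the stick, whose top is at z = 24 mm. Its axes are the holder's when the flap is closed.
- bar_mid (a point): On the top face of the flap's pressing bar, half-way across and about half-way along; moves with it. The bar is a flat strip 24 mm wide, parallel to holder x from x = -166 to +15 mm; a fingertip pressing it may slide along it. At rest it is tilted: inner edge y = 52, z = 25 mm, outer edge y = 72, z = 38 mm. At 0.61 rad it is level, top at z = 13, y = 44 to 68 mm.
- dressing_stick: The off-white dressing stick, square bar 20 x 100 x 20 mm, about 0.11 kg, loose, lying on the holder's base plate along the channel, its front end in the flared mouth and its rear end towards the open end of the plate. Origin at the centre of its underside, its y along its length.
- stick_mid (a point): The centre of the dressing stick (10 mm above its underside). Its ends lie 50 mm either way along its y axis.
- seat (a point): Where the stick's centre is when the stick is fully home against the end stop: 5 mm before the holder's origin (holder x = -5, y = 0, z = 14 mm); its axes are the holder's.
- oil_stone: bystander: brown oil stone 24 x 90 x 12 mm lying beside the holder; origin under its centre
- collet_2: bystander: slotted steel collet 26 mm across, 31 mm high, standing beyond the end stop; origin under its centre
- hex_nut: bystander: dark hexagon nut 28 x 24 x 13 mm, lying beside the bar near the hinge; origin under its centre
- knurled_nut: bystander: knurled nut 36 mm across, 16 mm high, lying beyond the holder; origin under its centre
- insert_box_2: bystander: small black plastic box 36 x 48 x 19 mm; origin under its centre
- screw_jack: bystander: small screw jack with hexagon foot, 34 x 29 x 48 mm, standing; origin under its centre
Things that resemble listed ones, but are neither listed nor needed, are in the scene too. Of the things like the dressing_stick, leave any that is purple; of the rest the smaller one is meant.

How it is judged:
By the outcome, as a careful person would: the job done as asked, in the order asked, and still so for the second after the job is handed in, with the robot touching nothing.
It also fails if it takes over 38 s, if anything falls off the work surface, if the arm or the gripper's body presses on something with over 40 N, if the wrist force passes 120 N, or if a joint passes its speed limit or range.

### The arm

A 7-joint arm with a two-finger parallel gripper is mounted at the origin on a cart in front of the work surface, level with it; the furniture and walls round the work are solid. World frame = base frame: x ahead of the robot, y to its left, z up, the work surface at z = 0. Lengths are in m, angles in rad, forces in N, time in s.
With the tool pointing down it reaches from about 0.4 to 0.875 m from the base axis. Payload 4.4 kg.
Tool frame: the origin (TCP) lies on the centre line of the jaws, within the pads' length; the fingertips stand 22 mm ahead of it and the grasp point (between the pads) lies 3 mm ahead of it; z points along the fingers, y is the line along which they close (so a half turn about z gives the same grasp; the last joint's range is limited). The gripper opens to 85 mm and grips with 20 to 120 N. Pads are 22 mm wide; open, the fingers measure 114 mm over their backs; the gripper's body (76 mm by 85 mm) begins 54 mm behind the grasp point. The pads swing forward as they close: fully open they stand 13 mm farther back than shut.
Start: joints at [1.109, 0.628, 0.038, 1.517, -0.027, 0.996, -0.02], TCP at [0.251, -0.6, 0.253] pointing down, gripper open.
Joint ranges: [-3.06, 3.06], [-0.37, 2.12], [-1.25, 1.32], [0.18, 2.47], [-1.1, 4.24], [0.23, 1.98], [-2.94, 2.94]. Speed limits (rad/s): [2.57, 2.57, 3.14, 3.14, 3.14, 3.14, 3.14].

### API

Orientations are given as a 3x3 rotation matrix whose columns are the frame's x, y, z axes.
In Python, from rig import manip gives the robot as it stands.
- The arm moves only by the shell command python3 -m jog 'ROWS'. ROWS is JSON, a list that holds one entry, the list of rows, each a list of 7 numbers: the shift along the world's x, y, z in m, then the turn, a rotation vector about the world's x, y, z in units of 5 degrees (1.0 is 5 degrees), then the opening, from 0 (shut) to 1 (fully open). In form: [[[dx, dy, dz, ax, ay, az, claw], ...]]. A call has 1 to 10 rows; each row is the pose to reach, as a shift and turn from the pose commanded when the call began; what a row does not reach only later rows make up. A row lasts 1/10 s, in which the tool goes at most 50 mm and 8.59 degrees, less where a joint would pass 70% of its speed; a pose out of reach is approached as far as the arm can. A call with a gripper value outside its range is refused whole. The fingers move at their own pace and stop on an object; the grip force is fixed at half the most. Time passes only in rows, so rows that repeat a pose let the fingers close. It gives the time, the measured TCP pose, the force, the opening and the grip force at its end, in the units of the state.
- manip.sense(): the state, without advancing time (a new reading comes with each control period).
- manip.grab_frame(name): name is "scene" or "top" or "wrist"; returns a dict with "image" (480x640x3 uint8, blue, green, red), "mtx" (3x3 intrinsics, pixels), "R" (3x3) and "t" (3): a world point X has camera coordinates R X + t. Camera axes: x right, y down, z forward; pixel columns grow to the right and rows downward; lengths in m; the calibration is good to about 2 mm. A picture is of the moment at which its call begins. There is no depth.
- manip.close_job(): hands the job in; it is judged then, once.
The state is a dict: "time_s": time; "joint_pos": joint angles; "joint_velocities": joint speeds; "tau": joint torques, N m; "position": TCP position; "orientation": TCP orientation; "ft_force": force on the tool from outside, world axes, zero at the start; "ft_torque": the same for the moment, N m; "width": finger opening in m; "finger_force": force on a finger pad.
Only numpy, scipy, OpenCV 4.12 (cv2) and the standard library are available. Lean on these libraries where they do the work, as an engineer would, in place of code of your own. Each camera call takes 0.05 s, during which the arm holds its last target. There are 200 camera calls.

## Working session

There is one attempt and no reset: what is moved stays moved. The work goes in short steps, Python scripts to look and compute and a shell command to move; the robot and the scene stay as the last step left them, time stands still between calls to the robot, and variables do not carry over. Pictures are saved under pics/ and viewed, at most 10 in all, crops included, and the job is handed in when it is done.

```bash
mkdir -p pics
python3 - <<'E'
from rig import manip
import cv2,numpy as np,pickle
d={}
for n in ["scene","top"]:
    f=manip.grab_frame(n); d[n]=f; cv2.imwrite(f"pics/{n}0.png",f["image"])
    print(n,np.round(f["mtx"],1).tolist(),np.round(f["R"],3).tolist(),np.round(f["t"],3).tolist())
pickle.dump(d,open("f0.pkl","wb"))
s=manip.sense(); print(s["time_s"],s["position"],s["orientation"],s["ft_force"],s["width"])
E
```

```text
scene [[476.0, 0.0, 317.5], [0.0, 476.0, 239.8], [0.0, 0.0, 1.0]] [[-0.679, -0.734, -0.012], [-0.381, 0.366, -0.849], [0.628, -0.572, -0.528]] [0.364, 0.317, 0.849]
top [[549.6, 0.0, 314.9], [0.0, 549.6, 230.7], [0.0, 0.0, 1.0]] [[0.014, -1.0, -0.011], [-1.0, -0.013, -0.024], [0.024, 0.011, -1.0]] [-0.05, 0.578, 1.17]
0.1 [ 0.25044475 -0.59925804  0.25248319] [[ 9.22679260e-01  3.85567838e-01 -6.52641880e-04]
 [ 3.85568391e-01 -9.22677927e-01  1.56805762e-03]
 [ 2.41433034e-06 -1.69845232e-03 -9.99998558e-01]] [ 0.9662251  -0.9662939  -0.81250848] 0.08553670199795871
```

View pics/top0.png

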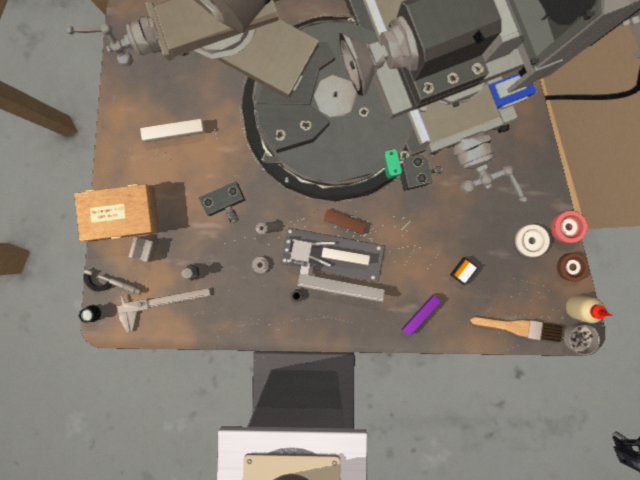

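View pics/scene0.png

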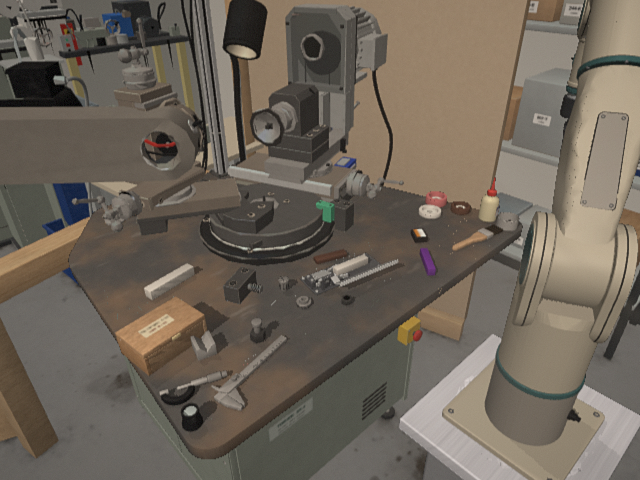

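The top view shows the holder at about (333,257). The stop end is on the left at (290,250), the open end on the right at (380,265), and the bar from (300,282) to (384,296) faces the robot. The stick is off-white at about (346,257). The scene view agrees. Next I'll zoom in and compute rough positions.

```bash
cat > h.py <<'E'
import numpy as np,cv2,pickle
def w(f,u,v,z):
    K,R,t=map(np.array,(f["mtx"],f["R"],f["t"])); d=R.T@np.linalg.inv(K)@[u,v,1]; c=-R.T@t
    return c+d*(z-c[2])/d[2]
def p(f,X):
    q=np.array(f["mtx"])@(np.array(f["R"])@np.array(X)+f["t"]); return q[:2]/q[2]
E
python3 - <<'E'
from h import *
d=pickle.load(open("f0.pkl","rb")); f=d["top"]
for n,u,v,z in [("rear",369,259,.024),("front",322,253,.024),("barR",384,296,.03),("barL",300,282,.03),("plateTR",384,246,.004),("plateBR",378,279,.004)]:
    print(n,np.round(w(f,u,v,z),4))
cv2.imwrite("pics/topc.png",cv2.resize(f["image"][215:315,260:400],None,fx=5.7,fy=5.7,interpolation=cv2.INTER_CUBIC))
E
```

```text
rear [ 0.5202 -0.1571  0.024 ]
front [ 0.5314 -0.058   0.024 ]
barR [ 0.4435 -0.1887  0.03  ]
barL [ 0.4702 -0.0127  0.03  ]
plateTR [ 0.5479 -0.1906  0.004 ]
plateBR [ 0.4772 -0.1785  0.004 ]
```

View pics/topc.png

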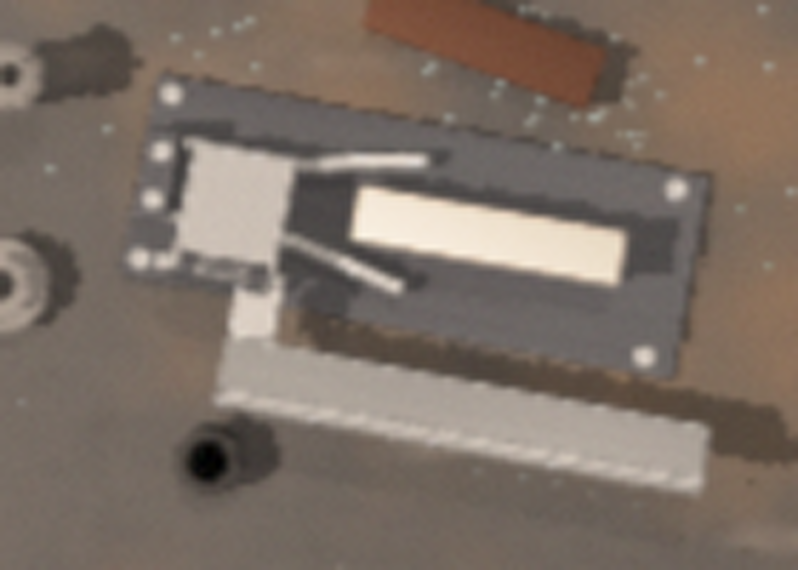

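The crop gives these pixels:
- Plate corners: (162,75), (710,172), (675,375), (125,282).
- Stick corners: (357,187), (627,232), (615,287), (350,240).

The flap plate is closed at (240,200). I'll fit the holder frame from these.

```bash
cat >> h.py <<'E'
def fit(H,W):
    H,W=np.array(H)[:,:2],np.array(W)[:,:2]; h,q=H.mean(0),W.mean(0)
    A=(H-h).T@(W-q); a=np.arctan2(A[0,1]-A[1,0],A[0,0]+A[1,1])
    R=np.array([[np.cos(a),-np.sin(a)],[np.sin(a),np.cos(a)]]); return a,R,q-R@h
E
python3 - <<'E'
from h import *
from scipy.spatial.transform import Rotation as Ro
from rig import manip
d=pickle.load(open("f0.pkl","rb")); f=d["top"]
P=lambda x,y,z:w(f,260+(x+.5)/5.7-.5,215+(y+.5)/5.7-.5,z)
H=np.array([[60,-38],[-152,-38],[-152,40],[60,40]])/1e3
W=[P(*c,.004) for c in [(162,75),(710,172),(675,375),(125,282)]]
a,R,o=fit(H,W); print("holder ang",np.degrees(a),"o",o,"res mm",np.round((np.array(W)[:,:2]-(H@R.T+o))*1e3,1).tolist())
S=np.array([P(*c,.024)[:2] for c in [(357,187),(627,232),(615,287),(350,240)]]); S=(S-o)@R*1e3
print("stick in holder mm",np.round(S,1).tolist())
B=np.array([P(*c,z)[:2] for c,z in [((710,428),.025),((697,493),.038)]]); print("bar end",np.round((B-o)@R*1e3,1))
pickle.dump((a,R,o),open("hold.pkl","wb"))
s=manip.sense(); yt=-R[:,1]; xt=np.array([yt[1]*-1,yt[0]]) # tool z down: x = y × z
T=np.column_stack([np.cross([*yt,0],[0,0,-1]),[*yt,0],[0,0,-1]])
rv=Ro.from_matrix(T@s["orientation"].T).as_rotvec(degrees=True); print("turn/5",rv/5)
g=R@[-.100,.028]+o; print("hover x=-100,y=28:",g,"shift",g-s["position"][:2])
E
```

```text
holder ang 80.95980748769776 o [ 0.53701235 -0.0360749 ] res mm [[0.3, -1.5], [-0.1, 1.3], [0.6, 1.3], [-0.8, -1.0]]
stick in holder mm [[-21.0, -9.6], [-122.0, -10.3], [-121.1, 10.5], [-21.8, 10.1]]
bar end [[-164.2   55.6]
 [-161.8   78.9]]
turn/5 [-0.01258827 -0.01596125 11.65615233]
hover x=-100,y=28: [ 0.49364742 -0.13043317] shift [0.24320267 0.46882488]
```

```bash
python3 -m jog '[[[0.06,0.1,0,0,0,2,0.6],[0.12,0.2,0,0,0,4,0.6],[0.18,0.3,-0.03,0,0,6,0.6],[0.237,0.432,-0.1,0,0,8,0.6],[0.237,0.432,-0.1,0,0,10,0.6],[0.237,0.432,-0.1,0,0,11.65,0.6],[0.237,0.432,-0.1,0,0,11.65,0.6],[0.237,0.432,-0.1,0,0,11.65,0.6],[0.237,0.432,-0.1,0,0,11.65,0.6],[0.237,0.432,-0.1,0,0,11.65,0.6]]]'
```

```text
time_s: 1.1
position: [0.4854, -0.1712, 0.1542]
orientation: [[0.158, 0.987, -0.0], [0.987, -0.158, 0.0], [0.0, -0.0, -1.0]]
ft_force: [0.3, -0.4, 0.6]
width: 0.0515
finger_force: 0.0
```

Run:
```python
from h import *
from rig import manip
f=manip.grab_frame("wrist"); cv2.imwrite("pics/w1.png",f["image"]); pickle.dump(f,open("w1.pkl","wb"))
s=manip.sense(); print(s["position"],s["time_s"],s["ft_force"])
a,R,o=pickle.load(open("hold.pkl","rb"))
print("tcp in holder mm",(R.T@(s["position"][:2]-o))*1e3,"cam",-np.array(f["R"]).T@f["t"])
for n,h in dict(stickrearR=(-.121,-.010,.024),sr2=(-.121,.010,.024),barend_in=(-.166,.052,.025),barend_out=(-.166,.072,.038),pl1=(-.152,-.038,.004),pl2=(-.152,.04,.004),pl3=(.06,-.038,.004)).items():
    print(n,np.round(p(f,[*(R@h[:2]+o),h[2]]),0))
```

```text
[ 0.48967857 -0.16026241  0.15280256] 1.15 [ 3.17355489  6.23054763 -0.76871302]
tcp in holder mm [-130.08233185   27.23256588] cam [ 0.49760655 -0.09729183  0.27477335]
stickrearR [373. 205.]
sr2 [344. 205.]
barend_in [284. 266.]
barend_out [253. 274.]
pl1 [404. 239.]
pl2 [302. 239.]
pl3 [ 429. -103.]
```

View pics/w1.png

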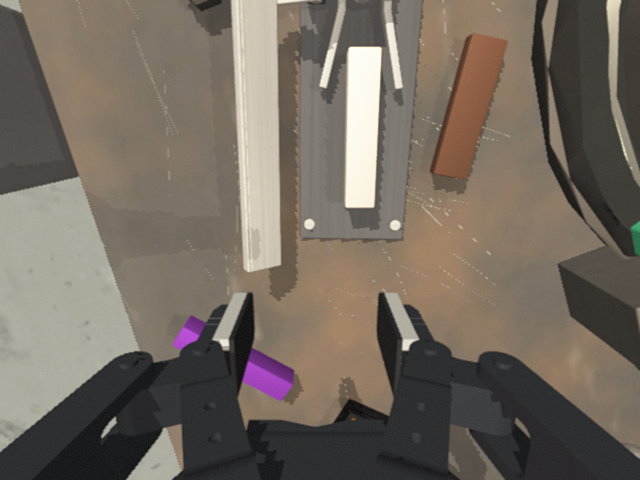

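The predicted projections match the wrist picture: stick rear edge at (345–375,207), bar end at (250–280,268) and plate end at row 239. The fingertips are at (243,295) and (385,295). Next I'll descend to just above the bar.

```bash
python3 -m jog '[[[-0.002,0,0,0,0,0,0.6],[-0.002,0,0,0,0,0,0.6],[-0.002,0,-0.03,0,0,0,0.6],[-0.002,0,-0.06,0,0,0,0.6],[-0.002,0,-0.08,0,0,0,0.6],[-0.002,0,-0.08,0,0,0,0.6],[-0.002,0,-0.08,0,0,0,0.6]]]'
python3 - <<'E'
from h import *
from rig import manip
s=manip.sense(); a,R,o=pickle.load(open("hold.pkl","rb"))
print(s["position"],(R.T@(s["position"][:2]-o))*1e3,s["ft_force"])
E
```

```text
time_s: 1.85
position: [0.4825, -0.1743, 0.0752]
orientation: [[0.16, 0.987, -0.0], [0.987, -0.16, -0.001], [-0.001, -0.0, -1.0]]
ft_force: [0.1, 1.0, -0.4]
width: 0.0513
finger_force: 0.0
[ 0.4825202  -0.17429796  0.07522602] [-145.06831214   32.09665216] [ 0.09653321  1.01918432 -0.36172657]
```

```bash
python3 -m jog '[[[0,0,-0.01,0,0,0,0.6],[0,0,-0.01,0,0,0,0.6],[0,0,-0.01,0,0,0,0.6],[0,0,-0.01,0,0,0,0.6],[0,0,-0.01,0,0,0,0.6]]]'
python3 - <<'E'
from h import *
from rig import manip
a,R,o=pickle.load(open("hold.pkl","rb"))
f=manip.grab_frame("wrist"); cv2.imwrite("pics/w2.png",f["image"])
s=manip.sense(); 
print(s["position"],(R.T@(s["position"][:2]-o))*1e3,s["ft_force"])
E
```

```text
time_s: 2.35
position: [0.4832, -0.1728, 0.0652]
orientation: [[0.158, 0.987, 0.001], [0.987, -0.158, -0.0], [-0.0, 0.001, -1.0]]
ft_force: [0.7, -0.1, 0.3]
width: 0.0516
finger_force: 0.0
[ 0.48316984 -0.17281977  0.06517549] [-143.50640218   31.68734636] [-0.10643335 -0.15262145 -0.20622641]
```

View pics/w2.png

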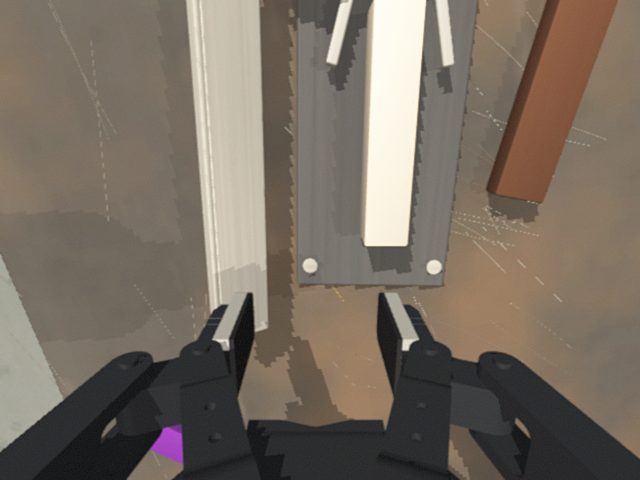

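The wrist picture shows the right finger, at u≈392, in line with the stick's rear end, at u≈386 and lower. The left finger is above the bar, between u 208 and 265. There is about 11 mm of gap behind the stick. Now I'll press.

```bash
python3 -m jog '[[[0,0,-0.004,0,0,0,0.6],[0,0,-0.008,0,0,0,0.6],[0,0,-0.012,0,0,0,0.6],[0,0,-0.016,0,0,0,0.6],[0,0,-0.016,0,0,0,0.6],[0,0,-0.016,0,0,0,0.6]]]'
```

```text
time_s: 3.0
position: [0.4829, -0.1728, 0.0488]
orientation: [[0.158, 0.987, -0.0], [0.987, -0.158, 0.0], [0.0, -0.0, -1.0]]
ft_force: [-0.4, 0.6, 2.3]
width: 0.0514
finger_force: 0.5
```

```bash
python3 -m jog '[[[0,0,-0.004,0,0,0,0.6],[0,0,-0.008,0,0,0,0.6],[0,0,-0.011,0,0,0,0.6],[0,0,-0.011,0,0,0,0.6],[0,0,-0.011,0,0,0,0.6]]]'
python3 - <<'E'
from h import *
from rig import manip
a,R,o=pickle.load(open("hold.pkl","rb"))
f=manip.grab_frame("scene"); pickle.dump(f,open("s3.pkl","wb"))
u,v=p(f,[*(R@[-.05,.03]+o),.02]).astype(int); print(u,v)
cv2.imwrite("pics/s3.png",cv2.resize(f["image"][v-50:v+50,u-65:u+65],None,fx=6,fy=6,interpolation=cv2.INTER_CUBIC))
s=manip.sense(); 
print(s["position"],(R.T@(s["position"][:2]-o))*1e3,s["ft_force"])
E
```

```text
time_s: 3.5
position: [0.485, -0.1731, 0.0384]
orientation: [[0.158, 0.987, 0.004], [0.988, -0.158, -0.001], [-0.0, 0.004, -1.0]]
ft_force: [5.4, -0.5, 4.6]
width: 0.0512
finger_force: 3.0
350 271
[ 0.48493546 -0.17312052  0.03841891] [-143.52599568   29.8964013 ] [5.55650256 0.08905044 5.33868649]
```

View pics/s3.png

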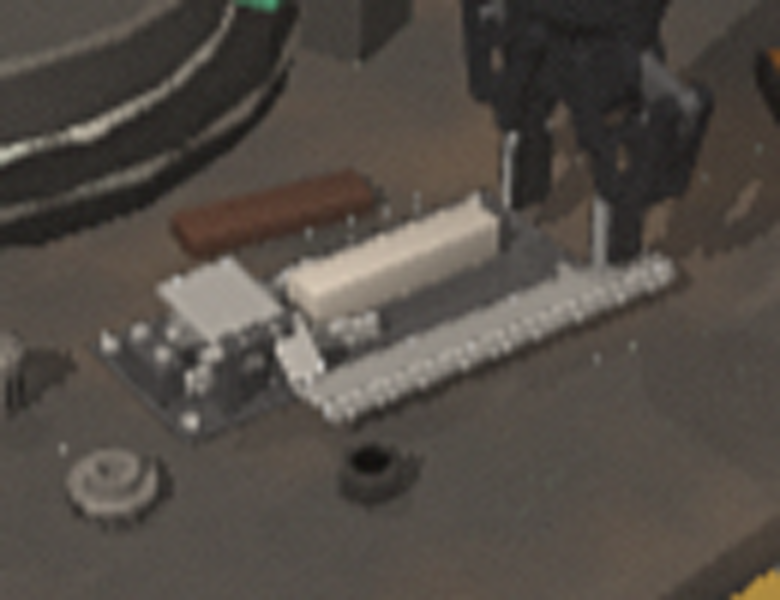

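The scene crop shows the flap plate raised at (220,300) and the bar pressed at (600,270). The stick has not moved, with its rear end at (490,230). I'll press a little further.

```bash
python3 -m jog '[[[0,0,-0.002,0,0,0,0.6],[0,0,-0.003,0,0,0,0.6],[0,0,-0.003,0,0,0,0.6],[0,0,-0.003,0,0,0,0.6]]]'
python3 - <<'E'
from h import *
from rig import manip
a,R,o=pickle.load(open("hold.pkl","rb"))
s=manip.sense(); F=s["ft_force"]
print((R.T@(s["position"][:2]-o))*1e3,s["position"][2],"F holder",R.T@F[:2],F[2],"T",s["ft_torque"])
# flap angle from scene picture s3: bar edges at mid-length
f=pickle.load(open("s3.pkl","rb"));u,v=p(f,[*(R@[-.05,.03]+o),.02]).astype(int)
for th in (.3,.45,.61):
    c=lambda y,z:(30+(y-30)*np.cos(th)+(z-32)*np.sin(th),32-(y-30)*np.sin(th)+(z-32)*np.cos(th))
    # bar corners at x=+15,-166
    for x in (15,-166):
        for e in ((52,25),(72,38)):
            y,z=c(*e); q=p(f,[*(R@[x/1e3,y/1e3]+o),z/1e3]); print(th,x,np.round((y,z),1),np.round((q-[u-65,v-50])*6))
E
```

```text
time_s: 3.95
position: [0.486, -0.1733, 0.0358]
orientation: [[0.157, 0.988, 0.006], [0.988, -0.157, -0.001], [-0.0, 0.006, -1.0]]
ft_force: [6.3, -0.7, 7.0]
width: 0.0513
finger_force: 3.8
[-143.51701879   28.86744989] 0.03582260510805398 F holder [ 0.30240393 -6.28205743] 6.9564204441159445 T [-0.19391771 -1.05148389  0.0210258 ]
0.3 15 [48.9 18.8] [295. 383.]
0.3 15 [71.9 25.3] [329. 399.]
0.3 -166 [48.9 18.8] [635. 239.]
0.3 -166 [71.9 25.3] [672. 251.]
0.45 15 [46.8 16.1] [292. 385.]
0.45 15 [70.4 19.1] [326. 409.]
0.45 -166 [46.8 16.1] [632. 242.]
0.45 -166 [70.4 19.1] [669. 261.]
0.61 15 [44.  13.7] [288. 387.]
0.61 15 [67.9 12.9] [323. 418.]
0.61 -166 [44.  13.7] [627. 243.]
0.61 -166 [67.9 12.9] [664. 271.]
```

```bash
python3 -m jog '[[[0.0005,0.003,-0.001,0,0,0,0.6],[0.001,0.006,-0.0015,0,0,0,0.6],[0.0015,0.009,-0.0015,0,0,0,0.6],[0.002,0.012,-0.0015,0,0,0,0.6],[0.0025,0.015,-0.0015,0,0,0,0.6],[0.003,0.018,-0.0015,0,0,0,0.6],[0.0035,0.021,-0.0015,0,0,0,0.6],[0.004,0.024,-0.0015,0,0,0,0.6],[0.004,0.024,-0.0015,0,0,0,0.6]]]'
cat > st.py <<'E'
from h import *
from rig import manip
import sys
a,R,o=pickle.load(open("hold.pkl","rb"))
if len(sys.argv)>1:
    f=manip.grab_frame("scene"); u,v=p(f,[*(R@[-.05,.03]+o),.02]).astype(int)
    a1=cv2.resize(f["image"][v-50:v+50,u-65:u+65],None,fx=4.4,fy=4.4,interpolation=cv2.INTER_CUBIC)
    g=manip.grab_frame("wrist")["image"]
    cv2.imwrite(sys.argv[1],np.hstack([a1[:300],cv2.resize(g,(228,300))]) if 0 else np.vstack([a1[60:360],cv2.resize(g[:300],(a1.shape[1],268))]))
s=manip.sense(); F=s["ft_force"]
print((R.T@(s["position"][:2]-o))*1e3,s["position"][2],"F holder",R.T@F[:2],F[2])
E
python3 st.py pics/c4.png
```

```text
time_s: 4.85
position: [0.4866, -0.1478, 0.0332]
orientation: [[0.157, 0.988, -0.001], [0.988, -0.157, 0.001], [0.001, -0.001, -1.0]]
ft_force: [-0.3, 0.2, 3.9]
width: 0.0514
finger_force: 1.8
[-118.23262452   32.12844937] 0.03319302842427032 F holder [-0.04322942  0.75972238] 2.3294896964459317
```

View pics/c4.png

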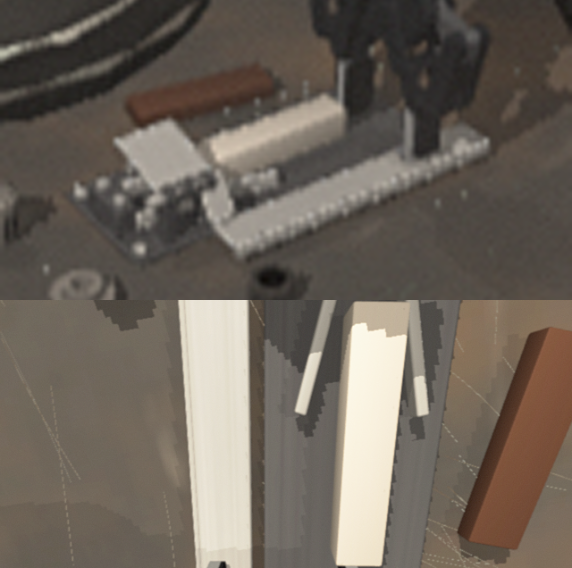

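Scene (top half): the flap plate is well up at (165,160) and the bar is level. The wrist view (bottom half) shows the stick being pushed straight between the rails, with its front between the rail ends at (300–425,410). I'll keep pushing.

```bash
python3 -m jog '[[[0.001,0.003,0,0,0,0,0.6],[0.002,0.006,0,0,0,0,0.6],[0.0025,0.009,0,0,0,0,0.6],[0.003,0.012,0,0,0,0,0.6],[0.0035,0.015,0,0,0,0,0.6],[0.004,0.018,0,0,0,0,0.6],[0.0045,0.021,0,0,0,0,0.6],[0.005,0.024,0,0,0,0,0.6],[0.0055,0.027,0,0,0,0,0.6],[0.006,0.03,0,0,0,0,0.6]]]'; python3 st.py pics/c5.png
```

```text
time_s: 5.95
position: [0.493, -0.1187, 0.0334]
orientation: [[0.158, 0.987, 0.0], [0.987, -0.158, -0.0], [-0.0, 0.0, -1.0]]
ft_force: [-0.1, -3.5, 4.0]
width: 0.0512
finger_force: 2.5
[-87.78838647  30.43932034] 0.03339701437591758 F holder [-1.20039033 -0.15853796] 4.2538373797010705
```

View pics/c5.png

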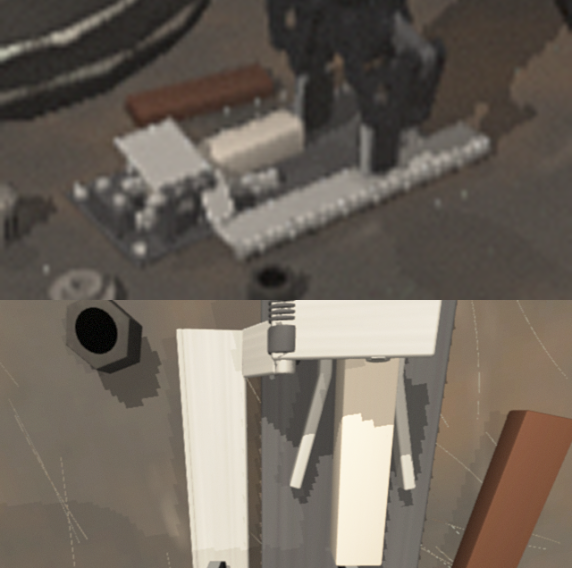

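The stick is entering under the raised flap (wrist: front below the flap edge at (365,358)), straight between the rails. About 22 mm remain.

```bash
python3 -m jog '[[[0.0005,0.003,0,0,0,0,0.6],[0.001,0.006,0,0,0,0,0.6],[0.0015,0.009,0,0,0,0,0.6],[0.002,0.012,0,0,0,0,0.6],[0.0025,0.015,0,0,0,0,0.6],[0.003,0.018,0,0,0,0,0.6],[0.003,0.018,0,0,0,0,0.6]]]'; python3 st.py
```

```text
time_s: 6.75
position: [0.4961, -0.0998, 0.0333]
orientation: [[0.157, 0.988, 0.0], [0.988, -0.157, 0.001], [0.001, -0.0, -1.0]]
ft_force: [0.2, -1.2, 4.6]
width: 0.0512
finger_force: 2.0
[-69.38274513  30.39979993] 0.03334341833078043 F holder [-1.12284288 -0.40583379] 4.584909006793504
```

```bash
python3 -m jog '[[[0.0002,0.001,0,0,0,0,0.6],[0.0003,0.002,0,0,0,0,0.6],[0.0005,0.003,0,0,0,0,0.6],[0.0006,0.004,0,0,0,0,0.6],[0.0006,0.004,0,0,0,0,0.6],[0.0006,0.004,0,0,0,0,0.6]]]'; python3 st.py
```

```text
time_s: 7.35
position: [0.4966, -0.0966, 0.0334]
orientation: [[0.158, 0.988, 0.0], [0.988, -0.158, 0.0], [0.0, 0.0, -1.0]]
ft_force: [0.6, -2.7, 4.0]
width: 0.0516
finger_force: 2.2
[-66.10942413  30.38447597] 0.033375825096371506 F holder [-2.55969072 -1.06366198] 4.042795850160665
```

```bash
python3 -m jog '[[[0.0002,0.001,0,0,0,0,0.6],[0.0003,0.002,0,0,0,0,0.6],[0.0005,0.003,0,0,0,0,0.6],[0.0005,0.003,0,0,0,0,0.6],[0.0005,0.003,0,0,0,0,0.6]]]'; python3 st.py pics/c6.png
```

```text
time_s: 7.85
position: [0.4966, -0.0956, 0.0334]
orientation: [[0.16, 0.987, -0.001], [0.987, -0.16, -0.002], [-0.002, -0.0, -1.0]]
ft_force: [0.3, -6.1, 5.1]
width: 0.0512
finger_force: 4.5
[-65.13507839  30.51033659] 0.033391248989014945 F holder [-7.82185268  0.11534653] 4.196372201015076
```

View pics/c6.png

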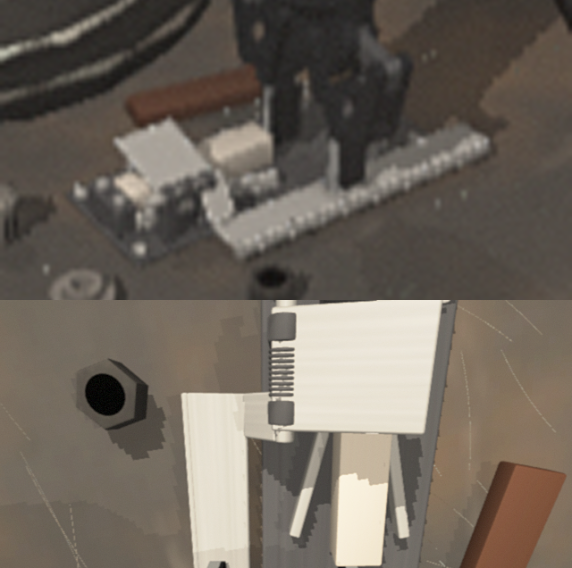

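The forward motion has stalled at x = −65 mm (expected about −66) and the force has risen to 8 N. The stick's front shows at the stop in the scene view, at (130,185). I'll push once more to make sure it is seated.

```bash
python3 -m jog '[[[0.0002,0.0015,0,0,0,0,0.6],[0.0005,0.003,0,0,0,0,0.6],[0.0005,0.003,0,0,0,0,0.6],[0.0005,0.003,0,0,0,0,0.6]]]'; python3 st.py
```

```text
time_s: 8.35
position: [0.4965, -0.0952, 0.0335]
orientation: [[0.163, 0.987, -0.002], [0.987, -0.163, -0.005], [-0.005, -0.001, -1.0]]
ft_force: [-1.1, -12.8, 5.6]
width: 0.0512
finger_force: 7.7
[-64.78467275  30.68763866] 0.03345539553891052 F holder [-12.77485602  -0.89438841] 5.577397565023597
```

```bash
python3 -m jog '[[[-0.0006,-0.004,0,0,0,0,0.6],[-0.0013,-0.008,0,0,0,0,0.6],[-0.0019,-0.012,0,0,0,0,0.6],[-0.0025,-0.016,0,0,0,0,0.6],[-0.0025,-0.016,0,0,0,0,0.6],[-0.0025,-0.016,0.004,0,0,0,0.6],[-0.0025,-0.016,0.008,0,0,0,0.6],[-0.0025,-0.016,0.012,0,0,0,0.6],[-0.0025,-0.016,0.016,0,0,0,0.6],[-0.0025,-0.016,0.02,0,0,0,0.6]]]'; python3 st.py; python3 -m jog '[[[0,0,0.005,0,0,0,0.6],[0,0,0.01,0,0,0,0.6],[0,0,0.02,0,0,0,0.6],[0,0,0.04,0,0,0,0.6],[0,-0.02,0.07,0,0,0,0.6],[0,-0.04,0.1,0,0,0,0.6],[0,-0.04,0.1,0,0,0,0.6],[0,-0.04,0.1,0,0,0,0.6]]]'; python3 st.py pics/c7.png
```

```text
time_s: 9.35
position: [0.4952, -0.107, 0.0537]
orientation: [[0.158, 0.987, 0.0], [0.987, -0.158, -0.0], [-0.0, 0.0, -1.0]]
ft_force: [-0.3, 0.5, -0.8]
width: 0.0513
finger_force: 0.0
[-76.58275754  30.1962705 ] 0.05371770285288634 F holder [0.41349542 0.33252834] -0.8136041302701367
time_s: 10.15
position: [0.4953, -0.1473, 0.1544]
orientation: [[0.159, 0.987, 0.002], [0.987, -0.159, -0.0], [-0.0, 0.002, -1.0]]
ft_force: [-0.5, 1.1, -1.0]
width: 0.0513
finger_force: 0.0
[-115.14071428   24.81877118] 0.15289669980209192 F holder [0.32672571 0.15795191] -1.0913393480458717
```

View pics/c7.png

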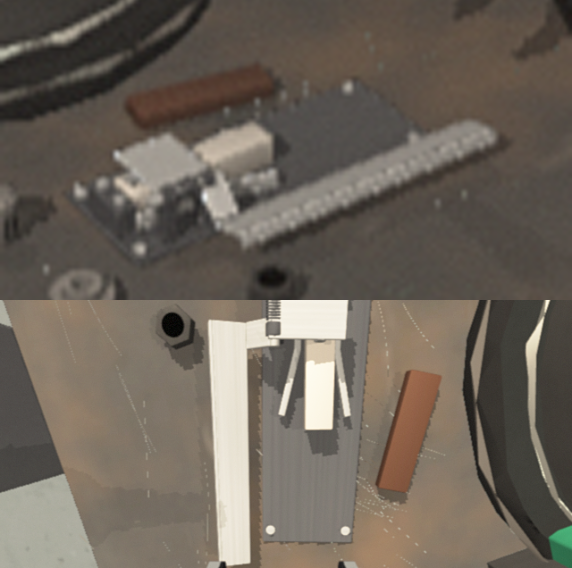

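The flap has come down onto the stick, the robot is clear, and the neighbouring things in view have not moved. I'll check the rear end's position numerically before handing in.

Run:
```python
from h import *
from rig import manip
a,R,o=pickle.load(open("hold.pkl","rb")); f=manip.grab_frame("wrist")
m=(f["image"].min(2)>190).astype(np.uint8); m[:, :330]=0; m[:,385]=0
r=np.where(m[:300,345:370].sum(1)>15)[0].max(); c=np.where(m[r-3])[0]
for u in (c.min(),c.max()): print(u,r,np.round(R.T@(w(f,u,r+.5,.024)[:2]-o)*1e3,1))
for h in [(-.152,-.038,.004),(-.152,.04,.004)]: print(np.round(p(f,[*(R@h[:2]+o),h[2]])))
```

```text
343 144 [-54.5   6.8]
372 144 [-54.5 -12.1]
[396. 272.]
[296. 272.]
```

```bash
python3 -c "
from rig import manip
print(manip.close_job())"
```

```text
the job is handed in; nothing more can be done
None
```

The stick is fully home (its rear end measures x = −54.5 mm against −55 mm nominal), the flap has sprung down onto it, the robot is clear of everything, and I handed the job in at about 10 s.

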